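# Load a chambered slide into its carrier and run it under the reader head

## Robot

A 6-joint arm with a two-finger parallel gripper is mounted at the origin on the work surface. World frame = base frame: x ahead of the robot, y to its left, z up, the work surface at z = 0. Lengths are in mm, angles in rad, forces in N, time in s.
With the tool pointing down it reaches from about 350 to 975 mm from the base axis. Payload 7.1 kg.
Tool frame: the origin (TCP) lies between the finger pads; the fingertips stand 19 mm ahead of it and the grasp point (between the pads) is the TCP (ctrl.finger_overhang is the distance from the TCP to the fingertips, in mm); z points along the fingers, y is the line along which they close (so a half turn about z gives the same grasp; the last joint's range is limited). The gripper opens to 88 mm and grips with 3 to 60 N. Pads are 20 mm wide; open, the fingers measure 115 mm over their backs; the gripper's body (75 mm by 178 mm) begins 61 mm behind the grasp point.
Start: joints at [1.223, 0.423, 1.63, -0, 1.089, -0.019], TCP at [201.785, 591.513, 241.675] pointing down, gripper open.
Joint ranges: [-3, 3], [-0.9, 2.11], [0.09, 2.58], [-1.31, 4.45], [0.11, 2.69], [-2.54, 2.54]. Speed limits (rad/s): [2.39, 2.39, 3.01, 3.14, 3.14, 3.14].

## Interface

Orientations are given as a rotation vector (axis times angle).
In Python, from workcell import ctrl gives the robot as it stands. The module is installed in compiled form; this text tells all that it offers.
- The arm moves only by the tool arm_command, never from a script. Its argument "rows" is one flat list of numbers, 7 for each row, row after row: the turn, a rotation vector about the tool's x, y, z scaled (see below), then the shift along the tool's x, y, z scaled (see below), then the opening, from -1 (shut) to 1 (fully open). A call has 1 to 5 rows; each row is the pose to reach, as a shift and turn from the pose commanded when the call began, along the tool's axes at that moment, turning the shorter way round; what a row does not reach only later rows make up. The controller multiplies each number of a shift by 80 mm and each number of a turn by 180 degrees. A row lasts 1/10 s, in which the tool goes at most 50 mm and 8.59 degrees, less where a joint would pass 70% of its speed; a pose out of reach is approached as far as the arm can. A call with a number of a shift or a turn outside -1 to 1 is refused whole. A call with a gripper value outside its range is refused whole. The fingers move at their own pace and stop on an object; the grip force is fixed at half the most. Time passes only in rows, so rows that repeat a pose let the fingers close. It gives the time, the measured TCP pose, the force, the opening and the grip force at its end, in the units of the state.
- ctrl.get_obs(): the state, without advancing time (a new reading comes with each control period).
- ctrl.get_image(name): name is "scene" or "top" or "wrist"; returns (picture, depth): 400x640x3 uint8, red, green, blue; 400x640 float32, mm along the optical axis (not along the pixel's ray), 0 where there is no reading.
- ctrl.camera_params(name): a dict with "camera_matrix" (3x3 intrinsics, pixels), "world_to_cam" (4x4, takes a point from world to camera coordinates); the wrist camera has in their place "tool_from_camera" (4x4, takes a point from camera to tool coordinates, whose origin is the TCP and whose axes are the flange's). Camera axes: x right, y down, z forward; pixel columns grow to the right and rows downward; lengths in mm; the calibration is good to about 2 mm. The wrist camera is an equidistant fisheye: a pixel r from the principal point sees the ray r / f radians off the axis. A picture is of the moment at which its call begins: read the wrist's pose just before it. camera_params takes no time and is no camera call.
- ctrl.close_job(): hands the job in; it is judged then, once.
The state is a dict: "t": time; "qpos": joint angles; "qvel": joint speeds; "joint_torque": joint torques, N m; "ee_pos": TCP position; "orientation": TCP orientation; "ft_force": force on the tool from outside, world axes, zero at the start; "moment": the same for the moment, N m; "width": finger opening in mm; "grasp_force": force on a finger pad.
Only numpy, scipy, OpenCV 4.12 (cv2) and the standard library are available. Lean on these libraries where they do the work, as an engineer would, in place of code of your own. Each camera call takes 0.05 s, during which the arm holds its last target. There are 200 camera calls.

## Task

With the slide carrier lying on the bench, set the chambered slide down flat in its recess and let go; then lay the loaded carrier (the upright fin is its handle) on the slide reader's bed between the guide rails and slide it nose first under the reading head until the nose is against the end stop, and leave it there. Keep the slide level all the way, its wells are full. Do not disturb the bottle, the jar or the tube rack.

Things in the scene. Friction and masses are not known exactly. Their poses are not given: they have to be found in the camera images.
- slide_center (a point): Loose chambered slide, 18 mm high, about 45 g. Clear base plate 76 x 26 x 3 mm; centred on it a grey well block 66 x 22 mm with upright walls, 3 to 18 mm above the underside, eight pale windows on top. Both ends alike: either way round in the recess is right. Point: its centre, 9 mm above the underside. x along its length, y across, z up.
- carrier_recess (a point): Recess of the loose black slide carrier (about 120 g, frame 148 x 46 x 8 mm). Point: centre of the recess floor (a ledge round a window), 3 mm above the carrier's underside; a seated slide's centre is 9 mm above it. x to the nose, y across, z up. Recess 78.5 x 28.5 mm, 5 mm deep: lower 2 mm upright, then eased at 45 degrees to 84.5 x 34.5 mm at the rim.
- carrier_handle (a point): Grip point in the carrier's upright fin, axes as the recess: 82 mm behind the recess centre, 32 mm above the carrier's underside. The fin is 12 mm thick (along y) and 36 mm long (along x); it rises from the plate, 8 mm above the underside, to 40 mm. The carrier's tail ends 102 mm behind the recess centre.
- carrier_nose (a point): Middle of the carrier's front edge, 46 mm ahead of the recess centre, 4 mm above the underside; axes as the recess.
- reader_track (a point): Fixed slide reader, grey and white, 265 x 150 mm. Point: on its flat bed, 45 mm above the bench, below the lens. x along the track, the way the carrier is pushed; y across. Top reaches from x = -190 mm (open loading side) to +75 mm. Dark guide rails 7 mm high, 48.5 mm apart (eased to 56.5 mm at their tops), from x = -105 mm to +47 mm; splayed ends on the loading side reach x = -130 mm.
- reader_head (a point): Centre of the underside of the reading head, the white bridge over the track, 24 mm above the bed (a seated slide reaches 21 mm above the bed); axes as the track. The head is 46 mm long along the track (23 mm each way), 122 mm wide and 50 mm high, with a black tube on top reaching 102 mm above the bed.
- reader_stop (a point): Middle of the end stop's face towards the loading side, 46.5 mm past the lens along the track and 4 mm above the bed; axes as the track. The stop is a fixed metal bar 14 mm high. With the carrier home its nose is against this face.
- media_bottle_center (a point): Loose bystander: round glass bottle, 68 mm across and 125 mm high, with a blue cap and a paper label; the point is half-way up. Leave alone.
- buffer_jar_center (a point): Loose bystander: small round jar, 52 mm across and 75 mm high, white cap; the point is half-way up. Leave alone.
- tube_rack_center (a point): Loose bystander: white rack 60 x 150 mm with capped tubes, 67 mm high overall; the point is half-way up, y along its length. Leave alone.
Things that resemble listed ones, but are neither listed nor needed, are in the scene too. Of the things that look like the part that bears carrier_recess, the middle-sized one is meant.

How it is judged:
By the outcome, as a careful person would: the job done as asked, in the order asked, and still so for the second after the job is handed in, with the robot touching nothing.
It also fails if it takes over 58 s, if anything falls off the work surface, if the arm or the gripper's body presses on something with over 40 N, if the wrist force passes 120 N, or if a joint passes its speed limit or range.

## Working session

There is one attempt and no reset: what is moved stays moved. The work goes in short steps, Python scripts to look and compute and a tool call to move; the robot and the scene stay as the last step left them, time stands still between calls to the robot, and variables do not carry over. Pictures are saved under pics/ and viewed, at most 10 in all, crops included, and the job is handed in when it is done.

Besides the shell and the picture viewer there is one more tool, called after "Call:" as a command line: name --argument value ..., lists and objects as JSON in quotes. arm_command: Moves the arm, as the interface text tells. Shifts and turns lie within -1 to 1; 1 stands for 80 mm of shift or 180 degrees of turn. Its arguments: {"type":"object","properties":{"rows":{"type":"array","items":{"type":"number"}}},"required":["rows"]}

```bash
mkdir -p pics; cat > h.py <<'E'
import numpy as np,cv2
from workcell import ctrl
from scipy.spatial.transform import Rotation as R
def snap(n):
    p,d=ctrl.get_image(n); np.savez(f'pics/{n}.npz',p=p,d=d); return p,d
def cloud(n,d):
    c=ctrl.camera_params(n);K=np.array(c['camera_matrix']);T=np.linalg.inv(np.array(c['world_to_cam']))
    v,u=np.mgrid[:400,:640]; P=np.stack([(u-K[0,2])/K[0,0]*d,(v-K[1,2])/K[1,1]*d,d],-1)
    return P@T[:3,:3].T+T[:3,3]
E
python3 - <<'E'
from h import *
for n in('top','scene'):
    p,d=snap(n); cv2.imwrite(f'pics/{n}.png',p[...,::-1])
    c=ctrl.camera_params(n); print(n,np.round(c['camera_matrix'],1).tolist(),np.round(c['world_to_cam'],3).tolist())
print(ctrl.get_obs()); print(ctrl.camera_params('wrist'))
E
```

```text
top [[405.3, 0.0, 323.8], [0.0, 405.3, 199.7], [0.0, 0.0, 1.0]] [[0.005, -1.0, -0.005, 43.639], [-0.993, -0.004, -0.114, 546.566], [0.114, 0.006, -0.993, 1160.749], [0.0, 0.0, 0.0, 1.0]]
scene [[423.0, 0.0, 321.7], [0.0, 423.0, 202.6], [0.0, 0.0, 1.0]] [[0.457, 0.889, -0.007, -264.503], [0.741, -0.385, -0.551, -332.382], [-0.493, 0.247, -0.835, 1303.676], [0.0, 0.0, 0.0, 1.0]]
{'t': 0.1, 'qpos': array([ 1.22300867e+00,  4.23734920e-01,  1.63056893e+00, -4.47299993e-05,
        1.08863267e+00, -1.90036361e-02]), 'qvel': array([-1.06569433e-03, -2.49434313e-03, -1.94028010e-03, -8.88423353e-05,
       -5.01122635e-04,  6.21479675e-04]), 'joint_torque': array([-8.59352986e-04, -5.45606732e+01, -2.74325877e+01,  6.45281025e-02,
        1.88083656e-02,  1.90985054e-05]), 'ee_pos': array([201.63907185, 591.09196548, 241.01538872]), 'orientation': array([-5.14063673e-01, -3.09903912e+00,  2.08674773e-03]), 'ft_force': array([-0.66063367,  0.02299458, -0.38108292]), 'moment': array([-0.01407587,  0.00471275, -0.01686996]), 'grasp_force': 0.0, 'width': 87.7633909845922}
{'camera_matrix': array([[309.70691629,   0.        , 321.86822647],
       [  0.        , 309.70691629, 196.28128032],
       [  0.        ,   0.        ,   1.        ]]), 'tool_from_camera': array([[-6.11834881e-04, -9.65985519e-01, -2.58595442e-01,
         7.19212047e+01],
       [ 9.99999723e-01, -7.00512782e-04,  2.50779719e-04,
         4.63798914e-01],
       [-4.23398989e-04, -2.58595217e-01,  9.65985680e-01,
        -1.42952122e+02],
       [ 0.00000000e+00,  0.00000000e+00,  0.00000000e+00,
         1.00000000e+00]])}
```

View pics/top.png

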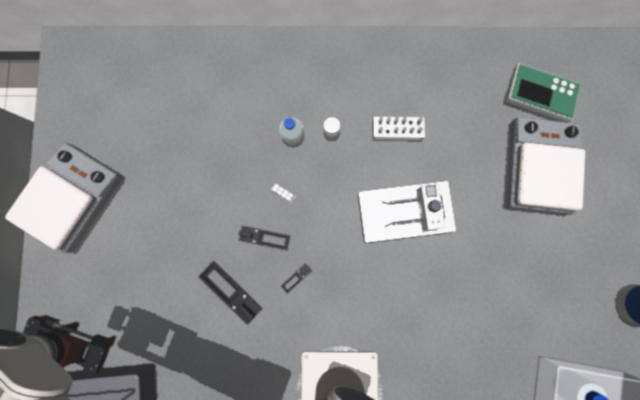

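View pics/scene.png

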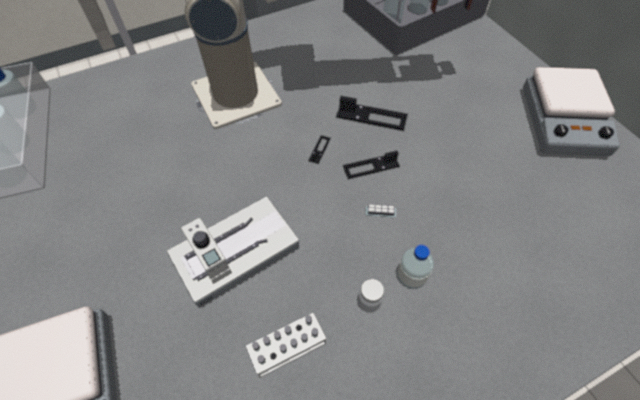

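Top view: middle carrier at (265,238) with its fin on the left at (247,234), slide at (283,192), and the reader at (405,210) with its head at (435,205) and its loading side on the left. The decoy carriers are at (230,292) (large) and (297,278) (small).

```bash
python3 - <<'E'
from h import *
z=np.load('pics/top.npz');P=cloud('top',z['d']);p=z['p'].astype(int)
for n,(u,v) in dict(slide=(283,192),slL=(273,186),slR=(293,199),fin=(247,234),nose=(289,243),readL=(365,217),head=(435,205),bottle=(291,130),jar=(332,126),rack=(399,128),bench=(330,300)).items(): print(n,np.round(P[v,u],1),p[v,u])
def rect(m,n):
    q=P[m]; c=np.float32(q[:,:2]); r=cv2.minAreaRect(c); print(n,len(q),np.round(r[0],1),np.round(r[1],1),round(r[2],1),np.round(np.percentile(q[:,2],[5,50,95]),1))
V,U=np.mgrid[:400,:640]
box=lambda a,b,c,d:(U>a)&(U<b)&(V>c)&(V<d)
g=p.sum(-1)
rect(box(232,294,222,253)&(g<180),'carrier')
rect(box(267,300,178,206)&(g>480),'slide')
rect(box(355,462,178,246)&(P[...,2]>38)&(P[...,2]<52),'reader')
E
```

```text
slide [570.5 168.1  17.4] [227 227 228]
slL [588.  197.9  20.5] [195 194 198]
slR [551.6 139.4  -0. ] [160 162 168]
fin [444.4 267.9  39.9] [73 74 77]
nose [419.4 149.6  -1.2] [123 125 127]
readL [495.1 -73.6  42.1] [248 248 251]
head [ 520.1 -248.8  147.5] [118 117 125]
bottle [735.  139.  104.7] [146 160 164]
jar [757.5  23.1  70. ] [247 247 246]
rack [ 761.6 -177.1   38.4] [232 231 231]
bench [253.6  26.6   0. ] [147 149 152]
carrier 27 [441.4 246.2] [80.8 28.6] 73.3 [ 0.4  6.8 28.7]
slide 228 [512.1 111.2] [246.2  41.3] 44.8 [-1.1 16.3 22. ]
reader 3444 [ 513.1 -192.4] [148.9 264.3] 7.4 [40.8 44.7 49.4]
```

Call:
arm_command --rows '[0,0,0,-1,-0.7,0.22,1,0,0,0,-1,-0.7,0.22,1,0,0,0,-1,-0.7,0.22,1]'

```text
t: 0.4
ee_pos: [260.9, 507.8, 222.3]
orientation: [-0.519, -3.098, 0.008]
ft_force: [-1.0, 0.3, 0.1]
width: 88.1
grasp_force: 0.0
```

Call:
arm_command --rows '[0,0,0,-1,-0.7,0.22,1,0,0,0,-1,-0.7,0.22,1,0,0,0,-1,-0.7,0.22,1]'

```text
t: 0.7
ee_pos: [318.4, 429.8, 205.2]
orientation: [-0.52, -3.097, 0.006]
ft_force: [-0.5, 0.2, -0.5]
width: 87.4
grasp_force: 0.0
```

Call:
arm_command --rows '[0,0,0,-1,-0.7,0.22,1,0,0,0,-1,-0.7,0.22,1,0,0,0,-1,-0.7,0.22,1]'

```text
t: 1.0
ee_pos: [376.2, 351.8, 187.9]
orientation: [-0.52, -3.097, 0.003]
ft_force: [0.0, -0.8, -0.0]
width: 88.0
grasp_force: 0.0
```

Call:
arm_command --rows '[0,0,0.225,-1,-0.7,0.22,1,0,0,0.225,-1,-0.7,0.22,1,0,0,0.225,-1,-0.7,0.22,1,0,0,0.225,-1,-0.7,0.22,1,0,0,0.225,-1,-0.7,0.22,1]'

```text
t: 1.5
ee_pos: [432.5, 277.1, 171.4]
orientation: [-1.564, -2.725, -0.001]
ft_force: [-0.3, 0.0, 0.3]
width: 87.8
grasp_force: 0.0
```

Call:
arm_command --rows '[0,0,0.225,-1,0.12,0.22,1,0,0,0.225,-1,0.12,0.22,1,0,0,0.225,-1,0.12,0.22,1,0,0,0.225,-1,0.12,0.22,1,0,0,0.225,-1,0.12,0.22,1]'

```text
t: 2.0
ee_pos: [481.6, 213.4, 153.7]
orientation: [-2.409, -2.015, -0.001]
ft_force: [-0.5, 0.2, 0.3]
width: 87.8
grasp_force: 0.0
```

```bash
cat >> h.py <<'E'
def wrist(tag):
    o=ctrl.get_obs(); p,d=ctrl.get_image('wrist'); np.savez(f'pics/{tag}.npz',p=p,d=d,e=o['ee_pos'],r=o['orientation']); return load(tag)
def load(tag):
    z=np.load(f'pics/{tag}.npz'); return z['p'],z['d'],wcloud(z['d'],z['e'],z['r'])
def rays():
    c=ctrl.camera_params('wrist');K=c['camera_matrix'];v,u=np.mgrid[:400,:640]
    a=(u-K[0,2])/K[0,0];b=(v-K[1,2])/K[1,1];t=np.hypot(a,b)+1e-9;s=np.tan(t)/t
    return np.stack([a*s,b*s,np.ones_like(a)],-1),c['tool_from_camera']
def wcloud(d,e,r,plane=None):
    q,T=rays(); M=R.from_rotvec(r).as_matrix()
    if plane is None: return ((q*d[...,None])@T[:3,:3].T+T[:3,3])@M.T+e
    D=q@T[:3,:3].T@M.T; o=M@T[:3,3]+e; return o+D*((plane-o[2])/D[...,2])[...,None]
E
python3 - <<'E'
from h import *
p,d,P=wrist('w1'); cv2.imwrite('pics/w1.png',p[...,::-1])
for v in range(60,400,60): print([tuple(np.round(P[v,u]).astype(int).tolist()) for u in range(80,600,90)])
E
```

```text
[(226, 422, 0), (357, 372, 11), (445, 349, -1), (529, 332, -1), (618, 322, 1), (735, 319, -1)]
[(213, 349, 1), (340, 313, 1), (442, 290, 39), (519, 275, 0), (609, 262, 0), (723, 251, 1)]
[(244, 280, 55), (323, 252, 0), (422, 234, 4), (509, 217, 0), (601, 201, 0), (719, 182, 0)]
[(151, 204, 0), (300, 186, 0), (408, 173, 6), (499, 154, 0), (597, 134, 0), (723, 105, 0)]
[(412, 249, 237), (445, 246, 234), (470, 243, 233), (492, 239, 232), (515, 233, 232), (541, 229, 238)]
[(426, 243, 258), (453, 243, 254), (472, 240, 251), (490, 236, 250), (509, 232, 252), (493, 284, 297)]
```

View pics/w1.png

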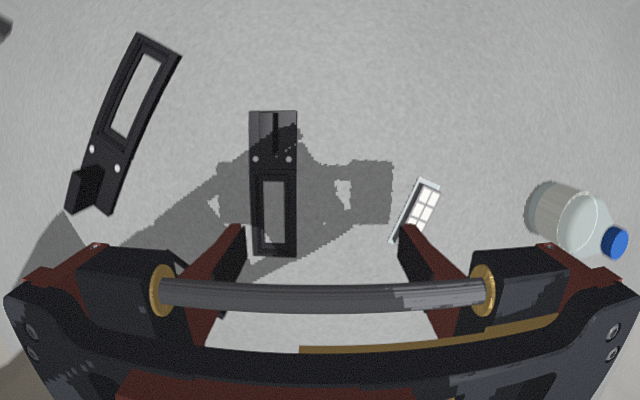

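The wrist view shows the carrier at u 250–297, v 110–257 with its fin end up at (273,135), and the slide at (414,210), with its lower end close to a finger.

```bash
cat >> h.py <<'E'
def fit(pts,name):
    c,s,a=cv2.minAreaRect(np.float32(pts)); a=np.radians(a)
    if s[0]<s[1]: a+=np.pi/2
    print(name,len(pts),'c',np.round(c,1),'L,W',np.round(sorted(s)[::-1],1),'ang',round(np.degrees(a)%180,2)); return c,a
def carrier(tag,reg=(235,310,95,270),thr=75,zt=8):
    z=np.load(f'pics/{tag}.npz');p=z['p'];Q=wcloud(z['d'],z['e'],z['r'],zt);P=wcloud(z['d'],z['e'],z['r'])
    V,U=np.mgrid[:400,:640]; m=(p.max(-1)<thr)&(U>reg[0])&(U<reg[1])&(V>reg[2])&(V<reg[3])&(P[...,2]<15+zt-8)
    n,l,st,_=cv2.connectedComponentsWithStats(m.astype(np.uint8)); k=1+np.argmax(st[1:,4]); m=l==k
    return fit(Q[m][:,:2],'carrier'),np.median(P[m][:,2]),m,P,Q
def slide(tag,reg):
    z=np.load(f'pics/{tag}.npz');p=z['p'];P=wcloud(z['d'],z['e'],z['r'])
    V,U=np.mgrid[:400,:640]; b=(U>reg[0])&(U<reg[1])&(V>reg[2])&(V<reg[3])
    return p,P,b,z
E
python3 - <<'E'
from h import *
p,d,P=load('w1'); 
print(p[150:152,240:305:3].max(-1).tolist()); print(p[230,240:305:3].max(-1).tolist())
for t in(60,70,80): r=carrier('w1',thr=t); print(r[1])
# fin top by depth
V,U=np.mgrid[:400,:640]
b=(U>235)&(U<310)&(V>90)&(V<170); m=b&(P[...,2]>30); fit(P[m][:,:2],'fin'); print(np.median(P[m][:,2]))
b=(U>380)&(U<450)&(V>165)&(V<255)
for lo in(6,10,13):
    m=b&(P[...,2]>lo)&(P[...,2]<30); fit(P[m][:,:2],'slide'); print(np.percentile(P[m][:,2],[10,50,90]))
im=cv2.resize(p[160:260,370:450],None,fx=6,fy=6,interpolation=cv2.INTER_CUBIC); im2=cv2.resize(p[100:265,240:310],None,fx=3.63,fy=3.63,interpolation=cv2.INTER_CUBIC)
cv2.imwrite('pics/w1c.png',np.hstack([im,im2[:600] if len(im2)>=600 else cv2.copyMakeBorder(im2,0,600-len(im2),0,0,0)])[...,::-1])
E
```

```text
[[180, 178, 143, 64, 37, 41, 41, 45, 39, 41, 39, 27, 23, 46, 40, 102, 40, 37, 42, 110, 111, 111], [177, 177, 111, 48, 46, 50, 43, 39, 43, 40, 34, 26, 29, 40, 44, 90, 38, 41, 34, 115, 113, 112]]
[33, 24, 185, 175, 64, 57, 46, 64, 73, 109, 108, 110, 105, 107, 113, 31, 32, 26, 31, 111, 104, 112]
carrier 3721 c [433.5 223.9] L,W [144.7  45.8] ang 78.64
7.369655136841118
carrier 3965 c [433.4 223.9] L,W [144.9  46.3] ang 78.58
7.353514633615902
carrier 4153 c [433.5 224.2] L,W [146.2  46.4] ang 78.41
7.3642090965947204
fin 688 c [462.7 272.7] L,W [52.8 35.7] ang 165.66
39.833930008706496
slide 1112 c [569.  172.4] L,W [66.  23.5] ang 57.89
[10.85181475 17.7901123  18.87528848]
slide 1021 c [569.1 172.3] L,W [66.1 23.4] ang 57.71
[14.73462581 17.86575789 18.89429759]
slide 953 c [569.1 172.2] L,W [66.  23.3] ang 57.46
[16.56483694 17.94344234 18.91740831]
```

View pics/w1c.png

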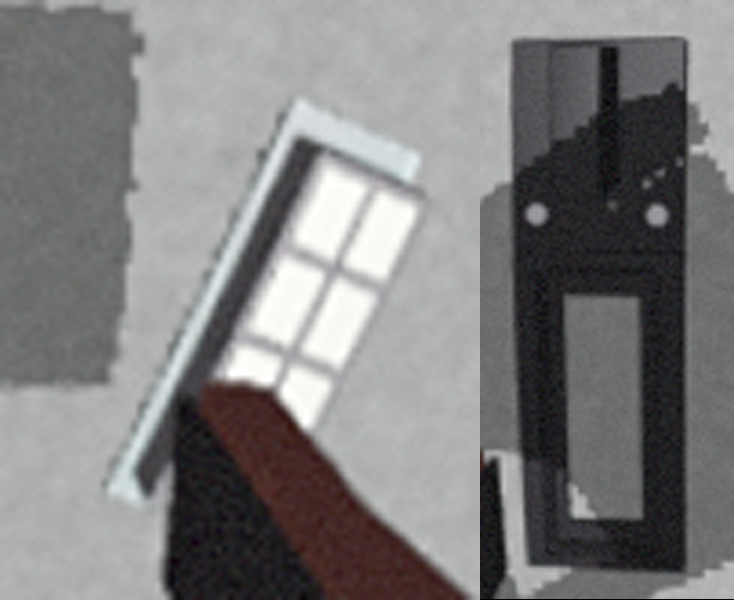

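The crop shows the slide clearly, except where a finger covers its lower end. The carrier lies flat, with its fin edge and window in view. Next I hover over the slide.

```bash
cat >> h.py <<'E'
def to(x,y,z,ang):
    o=ctrl.get_obs(); M=R.from_rotvec(o['orientation']).as_matrix(); c,s=np.cos(np.radians(ang)),np.sin(np.radians(ang))
    G=np.array([[c,s,0],[s,-c,0],[0,0,-1.]]); print('turn',np.round(R.from_matrix(M.T@G).as_rotvec()/np.pi,4),'shift',np.round(M.T@(np.array([x,y,z])-o['ee_pos'])/80,3),'t',o['t'],'ee',np.round(o['ee_pos'],1),'ft',np.round(o['ft_force'],1),'toolx',round(np.degrees(np.arctan2(M[1,0],M[0,0])),2))
E
python3 -c "
from h import *
to(569,172.3,100,57.7)"
```

```text
turn [ 0.     -0.0002  0.1217] shift [-0.31   1.168  0.672] t 2.05 ee [481.6 213.5 153.8] ft [-1.6  0.1  0.5] toolx 79.6
```

Call:
arm_command --rows '[0,0,0.1217,-0.16,0.6,0.34,1,0,0,0.1217,-0.16,0.6,0.34,1,0,0,0.1217,-0.16,0.6,0.34,1]'

```text
t: 2.35
ee_pos: [527.4, 192.1, 125.6]
orientation: [-2.747, -1.524, 0.001]
ft_force: [-0.1, 0.4, -0.3]
width: 87.7
grasp_force: 0.0
```

Call:
arm_command --rows '[0,0,0,0.073,0.583,0.332,1,0,0,0,0.073,0.583,0.332,1,0,0,0,0.073,0.583,0.332,1,0,0,0,0.073,0.583,0.332,1]'

```text
t: 2.75
ee_pos: [568.6, 172.7, 100.0]
orientation: [-2.743, -1.531, 0.001]
ft_force: [0.2, 0.4, 0.1]
width: 87.8
grasp_force: 0.0
```

```bash
python3 - <<'E'
from h import *
p,d,P=wrist('w2'); cv2.imwrite('pics/w2.png',p[...,::-1]); to(569,172.3,26,57.7)
V,U=np.mgrid[:400,:640]
for lo in(8,13):
    m=(U>220)&(U<420)&(V>60)&(V<300)&(P[...,2]>lo)&(P[...,2]<22); n,l,st,_=cv2.connectedComponentsWithStats(m.astype(np.uint8)); k=1+np.argmax(st[1:,4]); m=l==k
    fit(P[m][:,:2],'slide'); print(np.percentile(P[m][:,2],[10,50,90]),st[k])
E
```

```text
turn [-0.0001 -0.      0.0035] shift [-0.001  0.008  0.929] t 2.8 ee [568.5 172.7 100.4] ft [ 0.5  0.2 -0.5] toolx 58.34
slide 2443 c [569.3 171.8] L,W [66.7 22.3] ang 57.8
[17.08156546 17.96499152 18.79570176] [ 311  165   30   85 2443]
slide 2423 c [569.3 171.8] L,W [66.7 22.3] ang 57.8
[17.10309043 17.96913484 18.79976124] [ 311  166   30   84 2423]
```

View pics/w2.png

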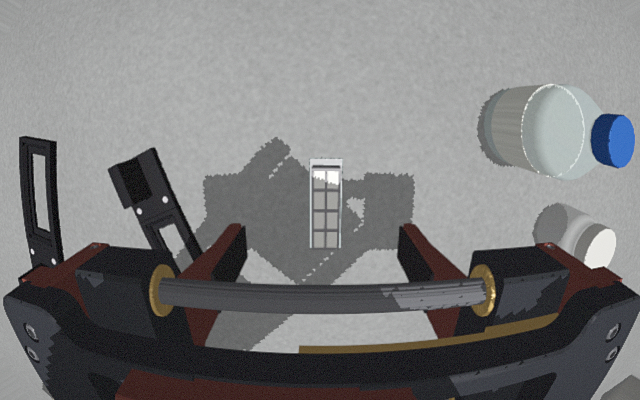

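The slide sits centred between the fingers at (326,205), fully visible. Its top is at 18.0 mm.

Call:
arm_command --rows '[0,0,0.003,-0.004,0.014,0.4,1,0,0,0.003,-0.004,0.014,0.7,0.3,0,0,0.003,-0.004,0.014,0.86,0,0,0,0.003,-0.004,0.014,0.93,-0.3,0,0,0.003,-0.004,0.014,0.93,-0.3]'

```text
t: 3.3
ee_pos: [569.7, 171.3, 25.6]
orientation: [-2.751, -1.517, 0.001]
ft_force: [0.8, 0.8, 0.0]
width: 59.0
grasp_force: 0.0
```

```bash
python3 -c "
from h import *
to(569.3,171.8,26,57.8);print(ctrl.get_obs()['width'])"
```

```text
turn [-0.0001  0.0001 -0.0003] shift [ 0.003 -0.008 -0.006] t 3.3 ee [569.7 171.3  25.6] ft [0.8 0.8 0. ] toolx 57.74
59.02724707024579
```

Now close with the tool centred across the slide.

Call:
arm_command --rows '[0,0,0,0.003,-0.007,0,-1,0,0,0,0.003,-0.007,0,-1,0,0,0,0.003,-0.007,0,-1,0,0,0,0.003,-0.007,0,-1,0,0,0,0.003,-0.007,0,-1]'

```text
t: 3.8
ee_pos: [569.9, 171.6, 25.9]
orientation: [2.751, 1.516, 0.001]
ft_force: [-1.0, -0.2, 2.7]
width: 21.8
grasp_force: 30.0
```

Call:
arm_command --rows '[0,0,0,0,0,0,-1,0,0,0,0,0,0,-1,0,0,0,0,0,0,-1,0,0,0,0,0,0,-1,0,0,0,0,0,0,-1]'

```text
t: 4.3
ee_pos: [569.9, 171.5, 25.9]
orientation: [2.751, 1.516, 0.001]
ft_force: [-0.3, -0.7, 5.2]
width: 21.8
grasp_force: 30.0
```

```bash
python3 -c "
from h import *
to(569.3,171.8,60,57.8);o=ctrl.get_obs();print(o['width'],o['grasp_force'])"
```

```text
turn [ 0.0001 -0.0001 -0.0005] shift [-0.001 -0.008 -0.426] t 4.3 ee [569.9 171.5  25.9] ft [-0.3 -0.7  5.2] toolx 57.71
21.83106450054149 30.00106394290924
```

Call:
arm_command --rows '[0,0,0,0,0,-0.05,-1,0,0,0,0,0,-0.2,-1,0,0,0,0,0,-0.5,-1,0,0,0,0,0,-0.8,-1,0,0,0,0,0,-0.93,-1]'

```text
t: 4.8
ee_pos: [570.8, 171.8, 102.5]
orientation: [2.751, 1.516, 0.005]
ft_force: [0.1, 0.5, -0.2]
width: 21.4
grasp_force: 30.0
```

Call:
arm_command --rows '[0,0,0,-0.034,-0.083,0,-1,0,0,0,-0.1,-0.25,0,-1,0,0,0,-0.18,-0.44,0,-1,0,0,0,-0.26,-0.63,0,-1,0,0,0,-0.341,-0.834,0,-1]'

```text
t: 5.3
ee_pos: [495.8, 183.8, 98.5]
orientation: [-2.751, -1.516, 0.005]
ft_force: [-0.2, -0.3, -0.1]
width: 22.0
grasp_force: 30.0
```

Call:
arm_command --rows '[0,0,-0.03,-0.1,-0.24,0,-1,0,0,-0.06,-0.19,-0.46,0,-1,0,0,-0.09,-0.27,-0.66,0,-1,0,0,-0.1156,-0.32,-0.79,0,-1,0,0,-0.1156,-0.341,-0.834,0,-1]'

```text
t: 5.8
ee_pos: [424.5, 196.2, 98.8]
orientation: [-2.43, -1.989, 0.006]
ft_force: [0.6, 0.3, -1.0]
width: 21.6
grasp_force: 30.0
```

```bash
python3 - <<'E'
from h import *
p,d,P=wrist('w3'); cv2.imwrite('pics/w3.png',p[...,::-1]); to(427.9,196.6,40,78.5); o=ctrl.get_obs();print(o['width'],o['grasp_force'],o['moment'])
E
```

```text
turn [-0.0009  0.0006 -0.0001] shift [0.012 0.038 0.737] t 5.85 ee [424.9 196.3  98.9] ft [-0.4  0.5 -0.3] toolx 78.48
21.732183936949205 29.999637007713318 [-0.083765    0.10746904 -0.02366371]
```

View pics/w3.png

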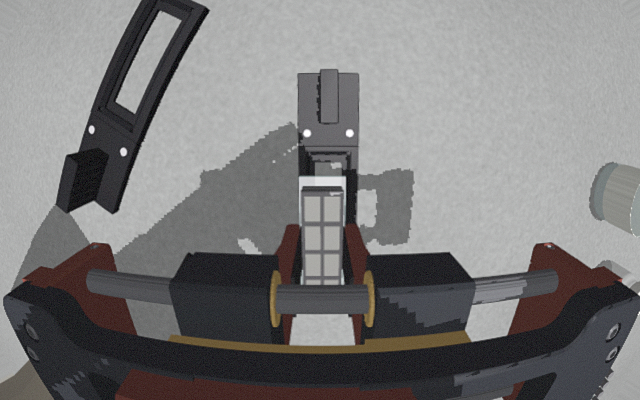

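The gripped slide is at (323,235) above the recess, and the carrier's tail (v≈72) and fin (329,95) are clear. I now fit both.

```bash
python3 - <<'E'
from h import *
z=np.load('pics/w3.npz');p,d,P=load('w3')
print(p[80,285:372:3].max(-1).tolist(),p[110,285:372:3].max(-1).tolist())
V,U=np.mgrid[:400,:640]; z8=wcloud(z['d'],z['e'],z['r'],8)
for t in(80,100):
  m=(p.max(-1)<t)&(U>285)&(U<372)&(V>60)&(V<128)&(P[...,2]>3)&(P[...,2]<14)
  xd=-np.array([np.cos(np.radians(78.5)),np.sin(np.radians(78.5))]); yd=np.array([-xd[1],xd[0]])
  q=z8[m][:,:2]-[427.9,196.6]; a=q@xd;b=q@yd
  # side edges per row & tail per column
  vs=V[m];us=U[m]
  L=[];Rr=[]
  for v in range(76,126):
    k=vs==v
    if k.sum()>5: L.append((a[k].mean(),b[k].min()));Rr.append((a[k].mean(),b[k].max()))
  T=[a[us==u].min() for u in list(range(304,316))+list(range(342,354))]
  L=np.array(L);Rr=np.array(Rr)
  print(t,'tail',np.median(T[:12]),np.median(T[12:]),'sides',np.median(L[:,1]),np.median(Rr[:,1]),'slopes',np.polyfit(L[:,0],L[:,1],1)[0],np.polyfit(Rr[:,0],Rr[:,1],1)[0],'z',np.median(P[m][:,2]))
m=(U>285)&(U<372)&(V>55)&(V<140)&(P[...,2]>34)&(P[...,2]<46); q=P[m][:,:2]-[427.9,196.6]; print('fin x',np.percentile(q@xd,[2,50,98]),'y',np.percentile(q@yd,[2,50,98]),np.median(P[m][:,2]))
# slide in tool frame
M=R.from_rotvec(z['r']).as_matrix(); Q=(P-z['e'])@M
m=(U>295)&(U<350)&(V>170)&(V<290)&(np.abs(Q[...,2]-8)<4); c=Q[m]; print('slide top tool z',np.median(c[:,2]),'x',np.percentile(c[:,0],[1,99]),'y',np.percentile(c[:,1],[1,99])); fit(c[:,:2],'sl')
A=np.c_[c[:,:2],np.ones(len(c))]; print('plane slope in world', np.linalg.lstsq(np.c_[P[m][:,:2],np.ones(len(c))],P[m][:,2],rcond=None)[0])
# clear plate end
m=(U>295)&(U<350)&(V>170)&(V<200)&(Q[...,2]>16)&(Q[...,2]<30); print('plate end x max',np.percentile(Q[m][:,0],[50,95,99]),np.median(Q[m][:,2]))
E
```

```text
[181, 176, 179, 176, 153, 107, 111, 105, 108, 107, 110, 42, 105, 109, 112, 115, 118, 120, 111, 111, 114, 112, 113, 120, 114, 188, 181, 178, 179] [182, 185, 181, 182, 141, 105, 105, 104, 110, 108, 108, 95, 110, 113, 116, 111, 115, 111, 110, 109, 113, 110, 112, 115, 101, 190, 184, 185, 186]Traceback (most recent call last):
  File "<stdin>", line 15, in <module>
    return umr_minimum(a, axis, None, out, keepdims, initial, where)
ValueError: zero-size array to reduction operation minimum which has no identity
```

```bash
cat > m.py <<'E'
from h import *
def meas(tag,C=(427.9,196.6),ang=78.5,thr=(130,150)):
  z=np.load(f'pics/{tag}.npz');p,d,P=load(tag)
  V,U=np.mgrid[:400,:640]; z8=wcloud(z['d'],z['e'],z['r'],8)
  xd=-np.array([np.cos(np.radians(ang)),np.sin(np.radians(ang))]); yd=np.array([-xd[1],xd[0]])
  for t in thr:
    m=(p.max(-1)<t)&(U>285)&(U<372)&(V>60)&(V<120)&(P[...,2]>3)&(P[...,2]<14)
    q=z8[m][:,:2]-C; a=q@xd;b=q@yd;vs=V[m];us=U[m];L=[]
    for v in range(78,119):
      k=vs==v
      if k.sum()>20: L.append((a[k].mean(),b[k].min(),b[k].max()))
    T=[[a[us==u].min() for u in r if (us==u).any()] for r in(range(304,316),range(342,354))]
    L=np.array(L)
    print(t,'tail',[np.median(x) for x in T],'sides',np.median(L[:,1:],0),'slopes',[np.polyfit(L[:,0],L[:,i],1)[0] for i in(1,2)],'z',np.median(P[m][:,2]))
  m=(U>285)&(U<372)&(V>55)&(V<140)&(P[...,2]>34)&(P[...,2]<46); q=P[m][:,:2]-C; print('fin x',np.percentile(q@xd,[2,50,98]),'y',np.percentile(q@yd,[2,50,98]),np.median(P[m][:,2]))
  M=R.from_rotvec(z['r']).as_matrix(); Q=(P-z['e'])@M
  m=(U>295)&(U<350)&(V>170)&(V<290)&(np.abs(Q[...,2]-8)<4); c=Q[m]; print('slide top tool z',np.median(c[:,2])); fit(c[:,:2],'sl')
  print('slope tool',np.linalg.lstsq(np.c_[c[:,:2],np.ones(len(c))],c[:,2],rcond=None)[0])
  m=(U>295)&(U<350)&(V>170)&(V<200)&(Q[...,2]>16)&(Q[...,2]<30); print('plate end x',np.percentile(Q[m][:,0],[50,95,99]),np.median(Q[m][:,2]))
meas('w3')
E
python3 m.py
```

```text
130 tail [np.float64(-102.04410266406438), np.float64(-102.23523718064591)] sides [-22.88430172  21.82265303] slopes [np.float64(-0.002843014302152738), np.float64(0.0075185511133512555)] z 7.909043194597942
150 tail [np.float64(-102.04410266406438), np.float64(-102.23523718064591)] sides [-22.88430172  21.82832063] slopes [np.float64(-0.026078629636696358), np.float64(0.005619691490458798)] z 7.908728800347575
fin x [-99.72739076 -82.61227674 -65.62190968] y [-6.24172569 -0.46569946  5.34920878] 39.845227795236845
slide top tool z 7.89778405897789
sl 4008 c [ 6.6 -1.1] L,W [54.9 28.3] ang 178.96
slope tool [ 7.19833081e-03 -2.74882157e-03  7.88394644e+00]
plate end x [34.85977431 38.04736101 38.26891277] 22.871835840588645
```

```bash
python3 -c "
from h import *
to(427.5,196.8,32,78.5)"
```

```text
turn [-0.0009  0.0006 -0.0001] shift [0.014 0.033 0.837] t 5.85 ee [424.9 196.3  98.9] ft [-0.4  0.5 -0.3] toolx 78.48
```

Call:
arm_command --rows '[0,0,0,0.014,0.033,0.1,-1,0,0,0,0.014,0.033,0.3,-1,0,0,0,0.014,0.033,0.5,-1,0,0,0,0.014,0.033,0.65,-1,0,0,0,0.014,0.033,0.7,-1]'

```text
t: 6.35
ee_pos: [430.1, 196.8, 42.3]
orientation: [-2.433, -1.986, 0.003]
ft_force: [0.2, -0.4, -0.4]
width: 21.5
grasp_force: 30.0
```

```bash
python3 -c "
from h import *
to(427.5,196.8,30,78.5)"
```

```text
turn [-0.0006  0.0004 -0.0002] shift [-0.006 -0.032  0.154] t 6.35 ee [430.1 196.8  42.3] ft [ 0.2 -0.4 -0.4] toolx 78.46
```

Call:
arm_command --rows '[0,0,0,-0.003,-0.016,0,-1,0,0,0,-0.006,-0.032,0.02,-1,0,0,0,-0.006,-0.032,0.02,-1,0,0,0,-0.006,-0.032,0.02,-1,0,0,0,-0.006,-0.032,0.02,-1]'

```text
t: 6.85
ee_pos: [428.2, 197.4, 42.7]
orientation: [2.432, 1.988, 0.001]
ft_force: [0.2, 0.8, 0.2]
width: 21.3
grasp_force: 30.0
```

```bash
python3 - <<'E'
from h import *
p,d,P=wrist('w4'); to(427.5,196.8,30,78.5)
import m
E
python3 - <<'E'
import sys; sys.path.insert(0,'.')
E
sed -i '$d' m.py; python3 -c "
from m import *
meas('w4')"
```

```text
turn [ 0.0002 -0.0001  0.0001] shift [-0.009 -0.006  0.158] t 6.9 ee [428.1 197.4  42.7] ft [-0.2  2.  -0.5] toolx 78.52
130 tail [np.float64(-102.04504372997826), np.float64(-102.23620244617655)] sides [-22.88396234  21.82371402] slopes [np.float64(-0.0028427081498267866), np.float64(0.007519383584155107)] z 7.912832368850346
150 tail [np.float64(-102.04504372997826), np.float64(-102.23620244617655)] sides [-22.88396234  21.82938235] slopes [np.float64(-0.026078323845972574), np.float64(0.00562052305694672)] z 7.9124564120622125
fin x [-99.72792325 -82.61281091 -65.62244274] y [-6.24114487 -0.4651193   5.34978757] 39.84903200526273
slide top tool z 7.893759092588331
sl 4008 c [ 6.6 -1.1] L,W [54.9 28.3] ang 178.96
slope tool [ 7.20104349e-03 -2.75049742e-03  7.87995182e+00]
plate end x [34.8603918  38.04798029 38.26953271] 22.867927275559516
130 tail [np.float64(-101.74850448257469), np.float64(-102.45963074453812)] sides [-21.66830405  22.03714785] slopes [np.float64(-0.0057773783448342554), np.float64(0.015495436567244773)] z 7.913140575858538
150 tail [np.float64(-101.74850448257469), np.float64(-102.45963074453812)] sides [-21.66830405  22.0712874 ] slopes [np.float64(-0.0057774985183720665), np.float64(0.017588473252837654)] z 7.91294513933925
fin x [-99.73841149 -82.4642075  -65.81761789] y [-6.40603718 -0.82799983  5.22690126] 39.79039199676491
slide top tool z 7.926050786237677
sl 4015 c [ 6.5 -1.1] L,W [55.  28.4] ang 0.17
slope tool [6.18465281e-03 1.69801870e-03 7.91727175e+00]
plate end x [34.85192913 38.07635114 38.27878712] 22.886393835201417
```

Call:
arm_command --rows '[0,0,0,-0.009,-0.006,0.04,-1,0,0,0,-0.009,-0.006,0.08,-1,0,0,0,-0.009,-0.006,0.12,-1,0,0,0,-0.009,-0.006,0.16,-1,0,0,0,-0.009,-0.006,0.16,-1]'

```text
t: 7.4
ee_pos: [427.5, 196.7, 29.2]
orientation: [2.432, 1.988, 0.0]
ft_force: [0.7, -0.6, -1.2]
width: 21.7
grasp_force: 30.0
```

```bash
python3 -c "
from h import *
to(427.5,196.8,29,78.5);print(ctrl.get_obs()['moment'])"
```

```text
turn [ 0.0001 -0.      0.0001] shift [ 0.001 -0.     0.003] t 7.4 ee [427.5 196.7  29.2] ft [ 0.7 -0.6 -1.2] toolx 78.52
[-0.09505035  0.0142959  -0.02992752]
```

Call:
arm_command --rows '[0,0,0,0,0,0.004,-1,0,0,0,0,0,0.004,-1,0,0,0,0,0,0.004,-0.2,0,0,0,0,0,0.004,-0.2,0,0,0,0,0,0.004,-0.2]'

```text
t: 7.9
ee_pos: [427.2, 196.6, 29.2]
orientation: [-2.432, -1.988, 0.0]
ft_force: [0.1, -1.1, 0.3]
width: 35.1
grasp_force: 0.0
```

Call:
arm_command --rows '[0,0,0,0,0,-0.03,0,0,0,0,0,0,-0.15,0,0,0,0,0,0,-0.4,0,0,0,0,0,0,-0.7,0,0,0,0,0,0,-0.85,0]'

```text
t: 8.4
ee_pos: [428.0, 197.0, 99.3]
orientation: [2.432, 1.988, 0.004]
ft_force: [-0.6, -0.2, -0.4]
width: 43.5
grasp_force: 0.0
```

```bash
python3 - <<'E'
from h import *
p,d,P=wrist('w5'); to(444,277.3,90,78.5)
cv2.imwrite('pics/w5.png',cv2.resize(p[60:300,220:430],None,fx=2.5,fy=2.5)[...,::-1])
E
```

```text
turn [ 0.0011 -0.0008  0.0002] shift [ 1.018 -0.012  0.13 ] t 8.45 ee [428.7 197.3 100.2] ft [1.1 0.4 0.2] toolx 78.53
```

View pics/w5.png

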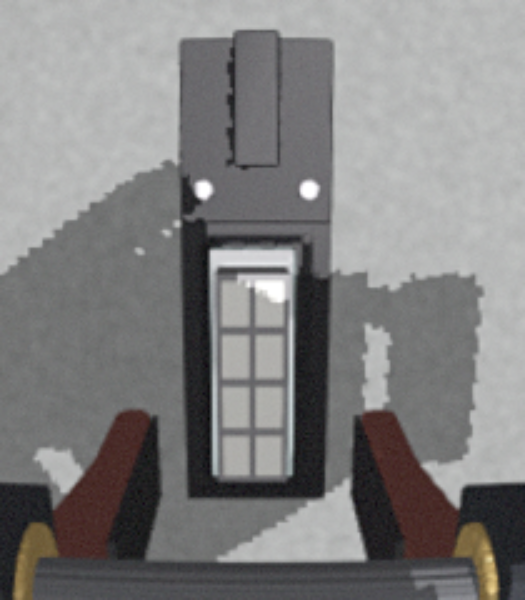

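The slide sits in the recess, square, with the frame clear around it. I check its height and level, then refit the carrier.

```bash
python3 - <<'E'
from h import *
z=np.load('pics/w5.npz');p,d,P=load('w5');V,U=np.mgrid[:400,:640]
m=(U>307)&(U<335)&(V>168)&(V<250)&(P[...,2]>12)&(P[...,2]<30); fit(P[m][:,:2],'slide'); c=P[m]
print(np.median(c[:,2]),np.linalg.lstsq(np.c_[c[:,:2],np.ones(len(c))],c[:,2],rcond=None)[0])
Q=wcloud(d,z['e'],z['r'],8)
m=(p.max(-1)<125)&(U>290)&(U<356)&(V>65)&(V<170)&(P[...,2]>5)&(P[...,2]<11); a,ang=fit(Q[m][:,:2],'plate tail part'); 
m=(U>290)&(U<356)&(V>65)&(V<135)&(P[...,2]>34); fit(P[m][:,:2],'fin'); print(np.median(P[m],0))
to(443.8,277.4,90,78.5)
E
```

```text
slide 2175 c [426.5 197.8] L,W [64.4 20.5] ang 78.17
21.02761289279354 [-8.21695410e-04 -4.85423000e-04  2.14613424e+01]
plate tail part 4081 c [440.1 261.8] L,W [71.2 46.1] ang 78.51
fin 1039 c [443.5 277.6] L,W [35.9 12.3] ang 78.39
[443.18746269 277.43903971  39.85504647]
turn [ 0.0011 -0.0008  0.0002] shift [ 1.019 -0.015  0.13 ] t 8.45 ee [428.7 197.3 100.2] ft [1.1 0.4 0.2] toolx 78.53
```

Call:
arm_command --rows '[0,0,0,0.25,0,0,0,0,0,0,0.6,-0.015,0.05,0,0,0,0,1,-0.015,0.13,0,0,0,0,1,-0.015,0.13,0,0,0,0,1,-0.015,0.13,0]'

```text
t: 8.95
ee_pos: [441.4, 275.3, 86.2]
orientation: [-2.431, -1.99, 0.002]
ft_force: [0.9, 0.2, 0.5]
width: 43.7
grasp_force: 0.0
```

```bash
python3 -c "
from h import *
to(443.5,277.5,32,78.4)"
```

```text
turn [-0.0003  0.0003  0.0011] shift [0.033 0.021 0.678] t 8.95 ee [441.4 275.3  86.2] ft [0.9 0.2 0.5] toolx 78.6
```

Call:
arm_command --rows '[0,0,0.001,0.025,0.015,0.2,0,0,0,0.001,0.025,0.015,0.4,0,0,0,0.001,0.025,0.015,0.6,0,0,0,0.001,0.025,0.015,0.68,0,0,0,0.001,0.025,0.015,0.68,0]'

```text
t: 9.45
ee_pos: [442.8, 275.8, 31.7]
orientation: [-2.436, -1.983, 0.004]
ft_force: [-0.3, -0.6, -0.3]
width: 43.9
grasp_force: 0.0
```

Call:
arm_command --rows '[0,0,0,0,0,0,-0.3,0,0,0,0,0,0,-0.5]'

```text
t: 9.65
ee_pos: [444.0, 277.1, 33.1]
orientation: [2.436, 1.984, 0.002]
ft_force: [0.1, 0.2, 0.5]
width: 31.5
grasp_force: 0.0
```

```bash
python3 -c "
from h import *
to(443.5,277.5,32,78.4);print(ctrl.get_obs()['width'])"
```

```text
turn [ 0.0003 -0.0002 -0.0004] shift [ 0.004 -0.007  0.014] t 9.65 ee [444.  277.1  33.1] ft [0.1 0.2 0.5] toolx 78.33
31.461005041491823
```

Call:
arm_command --rows '[0,0,0,0.004,-0.007,0.014,-0.5,0,0,0,0.004,-0.007,0.02,-1,0,0,0,0.004,-0.007,0.02,-1,0,0,0,0.004,-0.007,0.02,-1,0,0,0,0.004,-0.007,0.02,-1]'

```text
t: 10.15
ee_pos: [443.3, 277.6, 31.0]
orientation: [2.436, 1.984, 0.001]
ft_force: [0.9, 0.5, 3.1]
width: 11.6
grasp_force: 30.0
```

Call:
arm_command --rows '[0,0,0,0,0,0,-1,0,0,0,0,0,0,-1,0,0,0,0,0,0,-1,0,0,0,0,0,0,-1]'

```text
t: 10.55
ee_pos: [443.3, 277.6, 31.0]
orientation: [2.436, 1.984, 0.001]
ft_force: [-0.3, -0.9, 5.2]
width: 11.9
grasp_force: 30.0
```

Call:
arm_command --rows '[0,0,0,0,0,-0.03,-1,0,0,0,0,0,-0.06,-1,0,0,0,0,0,-0.1,-1,0,0,0,0,0,-0.13,-1,0,0,0,0,0,-0.15,-1]'

```text
t: 11.05
ee_pos: [443.1, 277.5, 43.0]
orientation: [2.436, 1.984, 0.0]
ft_force: [-0.6, 0.7, -1.6]
width: 12.0
grasp_force: 30.0
```

```bash
python3 - <<'E'
from h import *
p,d,P=wrist('w6'); to(443.5,277.5,100,78.4); o=ctrl.get_obs();print(o['width'],o['grasp_force'],o['moment'])
cv2.imwrite('pics/w6.png',p[...,::-1])
E
```

```text
turn [ 0.0001 -0.0001 -0.0003] shift [ 0.001  0.003 -0.71 ] t 11.1 ee [443.3 277.5  43.2] ft [ 0.6 -0.3 -1.7] toolx 78.34
11.991919987258976 29.97676134109497 [ 0.00672766  0.04854181 -0.04679587]
```

View pics/w6.png

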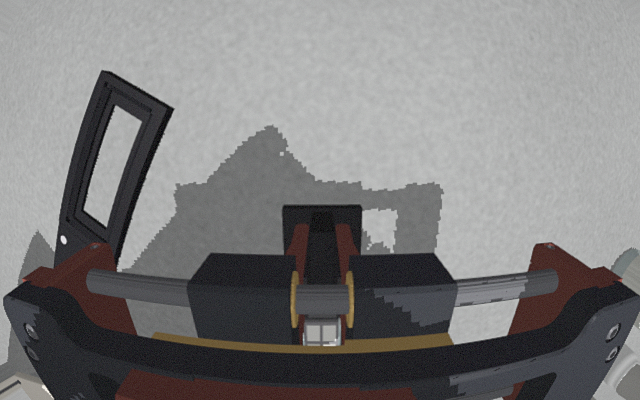

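The tail (v≈205) and fin are in the jaws. The carrier has lifted. I raise it and check its tilt from the fixed cameras.

Call:
arm_command --rows '[0,0,0,-0.05,0.02,-0.1,-1,0,0,0,-0.15,0.06,-0.3,-1,0,0,0,-0.35,0.13,-0.5,-1,0,0,0,-0.6,0.22,-0.7,-1,0,0,0,-0.8,0.3,-0.87,-1]'

```text
t: 11.6
ee_pos: [453.6, 208.9, 113.5]
orientation: [2.435, 1.984, 0.0]
ft_force: [1.2, 0.4, -1.4]
width: 11.6
grasp_force: 30.0
```

Call:
arm_command --rows '[0,0,0,-0.2,0.07,-0.17,-1,0,0,0,-0.4,0.14,-0.35,-1,0,0,0,-0.6,0.21,-0.52,-1,0,0,0,-0.8,0.28,-0.7,-1,0,0,0,-1,0.35,-0.87,-1]'

```text
t: 12.1
ee_pos: [464.8, 124.9, 183.0]
orientation: [2.436, 1.984, 0.0]
ft_force: [0.8, 0.0, -0.6]
width: 11.7
grasp_force: 30.0
```

```bash
python3 - <<'E'
from h import *
p,d=snap('scene'); P=cloud('scene',d); o=ctrl.get_obs(); e=o['ee_pos']; print(e,o['width'],o['orientation'])
xd=-np.array([np.cos(np.radians(78.4)),np.sin(np.radians(78.4))]);yd=np.array([-xd[1],xd[0]])
q=P[...,:2]-e[:2]; a=q@xd;b=q@yd; m=(a>40)&(a<125)&(abs(b)<20)&(P[...,2]>e[2]-40)&(P[...,2]<e[2]+5)
print(m.sum()); 
s=m&(p.min(-1)>140); print(s.sum(),[np.round(np.percentile(x[s],[2,50,98]),1).tolist() for x in(a,b,P[...,2])],np.polyfit(a[s],P[s][:,2],1))
for lo in range(40,125,10):
    k=m&(a>=lo)&(a<lo+10); print(lo,k.sum(),np.round(np.percentile(P[k][:,2]-e[2],[10,50,90]),1) if k.sum() else '')
E
```

```text
[465.97836081 123.59318108 184.8246357 ] 11.658661864597587 [2.4343888  1.98261621 0.00336098]
591
158 [[63.5, 88.1, 112.0], [-12.9, -2.5, 7.9], [170.4, 173.0, 175.3]] [-2.90043549e-03  1.73277506e+02]
40 55 [-29.7 -27.1 -24.5]
50 69 [-28.  -14.4 -10.7]
60 73 [-27.1 -14.1 -10.2]
70 74 [-27.7 -15.7 -10.7]
80 69 [-28.2 -14.9 -10.9]
90 74 [-27.9 -13.4 -10.4]
100 67 [-27.6 -15.3 -11. ]
110 80 [-28.5 -25.2 -11.4]
120 30 [-28.4 -26.2 -23.5]
```

Call:
arm_command --rows '[0,0,0,-0.18,0.06,-0.1,-1,0,0,0,-0.36,0.12,-0.2,-1,0,0,0,-0.54,0.18,-0.3,-1,0,0,0,-0.72,0.24,-0.36,-1,0,0,0,-0.9,0.3,-0.42,-1]'

```text
t: 12.65
ee_pos: [473.6, 50.0, 215.9]
orientation: [-2.436, -1.984, -0.0]
ft_force: [-0.0, -0.0, -1.5]
width: 11.9
grasp_force: 30.0
```

Call:
arm_command --rows '[0,0,0,-0.18,0.06,-0.1,-1,0,0,0,-0.36,0.12,-0.2,-1,0,0,0,-0.54,0.18,-0.3,-1,0,0,0,-0.72,0.24,-0.36,-1,0,0,0,-0.9,0.3,-0.42,-1]'

```text
t: 13.15
ee_pos: [482.6, -25.3, 249.4]
orientation: [-2.436, -1.984, 0.0]
ft_force: [0.4, -0.1, -2.0]
width: 11.9
grasp_force: 30.0
```

Call:
arm_command --rows '[0,0,0,-0.18,0.06,0,-1,0,0,0,-0.36,0.12,0,-1,0,0,0,-0.54,0.18,0,-1,0,0,0,-0.72,0.24,0,-1,0,0,0,-0.9,0.3,0,-1]'

```text
t: 13.65
ee_pos: [491.8, -101.1, 249.1]
orientation: [-2.435, -1.984, 0.0]
ft_force: [0.3, -0.2, -1.9]
width: 11.4
grasp_force: 30.0
```

Call:
arm_command --rows '[0,0,0,-0.18,0.06,0,-1,0,0,0,-0.36,0.12,0,-1,0,0,0,-0.54,0.18,0,-1,0,0,0,-0.72,0.24,0,-1,0,0,0,-0.9,0.3,0,-1]'

```text
t: 14.15
ee_pos: [500.9, -176.8, 249.2]
orientation: [-2.436, -1.984, 0.0]
ft_force: [0.6, -0.3, -2.0]
width: 12.0
grasp_force: 30.0
```

Call:
arm_command --rows '[0,0,-0.03,-0.18,0.06,0,-1,0,0,-0.06,-0.4,0.14,0,-1,0,0,-0.09,-0.6,0.21,0,-1,0,0,-0.1055,-0.75,0.26,0,-1,0,0,-0.1055,-0.8,0.27,0,-1]'

```text
t: 14.65
ee_pos: [509.1, -244.3, 249.1]
orientation: [2.076, 2.358, -0.0]
ft_force: [0.3, 0.1, -0.8]
width: 11.8
grasp_force: 30.0
```

Call:
arm_command --rows '[0,0,0,0,0,0,-1,0,0,0,0,0,0,-1,0,0,0,0,0,0,-1]'

```text
t: 14.95
ee_pos: [508.9, -242.1, 249.2]
orientation: [-2.075, -2.359, -0.0]
ft_force: [1.0, 0.6, -1.7]
width: 12.3
grasp_force: 30.0
```

```bash
python3 - <<'E'
from h import *
p,d,P=wrist('w7'); cv2.imwrite('pics/w7.png',p[...,::-1]); to(510,-255,250,97.4)
E
```

```text
turn [-0.     -0.0001 -0.0003] shift [-0.162 -0.008 -0.01 ] t 15.0 ee [ 509.  -242.   249.2] ft [ 0.3  0.1 -2.4] toolx 97.34
```

View pics/w7.png

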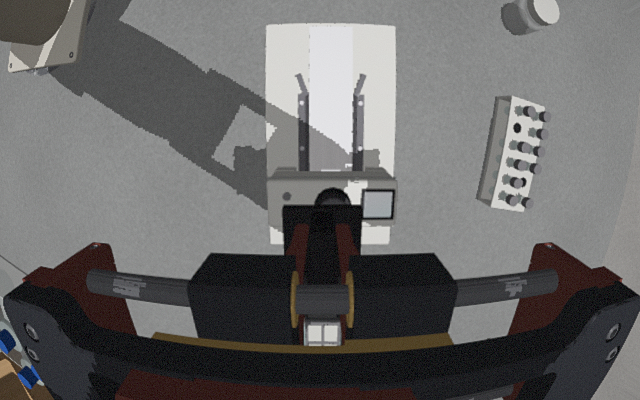

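The reader is square in view. The guide rails are at u≈303 and u≈358 (v 75–170), the loading edge at v≈25, and the head at v 170–225.

```bash
python3 - <<'E'
from h import *
z=np.load('pics/w7.npz');p,d,P=load('w7');V,U=np.mgrid[:400,:640];g=p.max(-1).astype(int)
# reader top by depth and z45 plane
Q=wcloud(d,z['e'],z['r'],45); m=(P[...,2]>38)&(P[...,2]<58)&(U>240)&(U<420)&(V>10)&(V<165)
# bed height
b=(U>312)&(U<350)&(V>40)&(V<160); print('bed z',np.median(P[b][:,2]))
rows=[]
for v in range(30,165,3):
    k=np.where(m[v])[0]; l,r=Q[v,k.min(),:2],Q[v,k.max(),:2]; rows.append(((l+r)/2).tolist()+[np.linalg.norm(l-r)])
rows=np.array(rows); c=np.polyfit(rows[:,1],rows[:,0],1); print('body mid x = ',c,'width',np.median(rows[:,2]),'std',np.std(rows[:,0]-np.polyval(c,rows[:,1])))
k=[Q[np.where(m[:,u])[0].min(),u,:2] for u in range(272,392,4)]; k=np.array(k); e=np.polyfit(k[:,0],k[:,1],1); print('load edge y=',e)
# rails
T=wcloud(d,z['e'],z['r'],52); out=[]
for v in range(98,168,3):
    L=[u for u in range(290,316) if g[v,u]<85]; Rr=[u for u in range(346,372) if g[v,u]<85]
    if L and Rr:
        out.append((T[v,min(L),0],T[v,max(L),0],T[v,min(Rr),0],T[v,max(Rr),0],T[v,330,1]))
    if v%15==8: print(v,g[v,292:316].tolist(),g[v,346:370].tolist())
out=np.array(out); print(np.round(np.median(out,0),1)); 
mid=out[:,:4].mean(1); print('rail mid',np.polyfit(out[:,4],mid,1),'mid inner',np.polyfit(out[:,4],(out[:,1]+out[:,2])/2,1), len(out))
E
```

```text
bed z 45.14155907598038
body mid x =  [-1.27129390e-01  4.86675377e+02] width 145.4127691350254 std 0.3502433166972932
load edge y= [   0.12803622 -127.23858299]
98 [213, 217, 215, 218, 222, 195, 128, 125, 124, 125, 125, 127, 121, 101, 79, 83, 128, 214, 233, 230, 229, 228, 229, 228] [228, 229, 229, 229, 229, 232, 232, 134, 76, 79, 89, 107, 134, 127, 126, 127, 124, 141, 187, 219, 218, 216, 217, 215]
113 [219, 218, 215, 217, 218, 179, 132, 123, 128, 127, 123, 128, 125, 100, 83, 75, 95, 206, 228, 230, 230, 229, 228, 228] [230, 229, 229, 228, 230, 235, 171, 95, 81, 84, 91, 120, 127, 127, 134, 131, 126, 142, 201, 217, 216, 216, 215, 217]
128 [137, 135, 138, 138, 138, 138, 100, 57, 62, 66, 65, 62, 62, 50, 47, 47, 60, 140, 144, 143, 156, 176, 175, 176] [231, 230, 229, 230, 231, 236, 192, 100, 72, 85, 96, 129, 131, 132, 130, 131, 125, 153, 206, 217, 217, 217, 218, 218]
143 [134, 136, 138, 137, 136, 139, 100, 66, 63, 66, 66, 62, 62, 56, 54, 46, 58, 118, 139, 144, 146, 143, 143, 142] [230, 227, 231, 230, 233, 199, 133, 78, 78, 86, 107, 123, 130, 131, 128, 128, 125, 183, 211, 218, 215, 216, 217, 215]
158 [137, 134, 137, 133, 138, 139, 108, 82, 55, 57, 65, 66, 60, 52, 47, 47, 72, 122, 147, 147, 145, 148, 145, 142] [141, 143, 138, 142, 144, 131, 92, 58, 58, 60, 63, 56, 64, 58, 55, 58, 76, 113, 136, 133, 136, 134, 134, 137]
[ 479.3  486.1  535.8  537.5 -188.7]
rail mid [-1.24136448e-01  4.86425487e+02] mid inner [-1.32498733e-01  4.85693053e+02] 24
```

```bash
python3 - <<'E'
from h import *
z=np.load('pics/w7.npz');p,d,P=load('w7');g=p.max(-1).astype(float)
T=wcloud(d,z['e'],z['r'],52)[...,:2];B=wcloud(d,z['e'],z['r'],45)[...,:2]
def cross(v,us,lo):   # first subpixel crossing scanning us, from bright to dark
    ref=np.median(g[v,us[:3]]); th=(ref+lo(ref))/2
    for a,b in zip(us[:-1],us[1:]):
        if g[v,b]<th: t=(g[v,a]-th)/(g[v,a]-g[v,b]); return a+t*(b-a)
I=lambda A,v,u: A[v,int(u)]*(1-u%1)+A[v,int(u)+1]*(u%1)
lo=lambda r: r*0.42
o=[]
for v in list(range(96,122))+list(range(142,166)):
    l=I(T,v,cross(v,list(range(291,304)),lo)); r=I(T,v,cross(v,list(range(371,358,-1)),lo))
    li=I(B,v,cross(v,list(range(315,303,-1)),lo)); ri=I(B,v,cross(v,list(range(345,360)),lo))
    o.append([*((l+r)/2),np.linalg.norm(l-r),*((li+ri)/2),np.linalg.norm(li-ri)])
o=np.array(o); print('w outer,inner',np.median(o[:,2]),np.median(o[:,5]))
for i in(0,3): c=np.polyfit(o[:,i+1],o[:,i],1); print(c,'at -90,-180,-260',np.round(np.polyval(c,[-90,-180,-260]),2))
c=[-.1271293,486.675]; print(np.round(np.polyval(c,[-90,-180,-260]),2))
E
```

```text
Traceback (most recent call last):
TypeError: int() argument must be a string, a bytes-like object or a real number, not 'NoneType'
```

```bash
python3 - <<'E'
from h import *
z=np.load('pics/w7.npz');p,d,P=load('w7');g=p.max(-1).astype(float)
T=wcloud(d,z['e'],z['r'],52)[...,:2];B=wcloud(d,z['e'],z['r'],45)[...,:2]
def cross(v,us):
    ref=np.median(g[v,us[:3]]); th=ref*0.76
    for a,b in zip(us[:-1],us[1:]):
        if g[v,b]<th: t=(g[v,a]-th)/(g[v,a]-g[v,b]); return a+t*(b-a)
    return np.nan
def I(A,v,u): 
    return A[v,int(u)]*(1-u%1)+A[v,int(u)+1]*(u%1) if u==u else np.array([np.nan]*2)
o=[]
for v in range(96,166):
    l=I(T,v,cross(v,list(range(291,304)))); r=I(T,v,cross(v,list(range(371,358,-1))))
    li=I(B,v,cross(v,list(range(315,303,-1)))); ri=I(B,v,cross(v,list(range(345,360))))
    o.append([*((l+r)/2),np.linalg.norm(l-r),*((li+ri)/2),np.linalg.norm(li-ri)])
o=np.array(o); print('w outer,inner',np.nanmedian(o[:,2]),np.nanmedian(o[:,5]))
for i in(0,3):
    q=o[np.abs(o[:,i+2]-np.nanmedian(o[:,i+2]))<1.5]; c=np.polyfit(q[:,i+1],q[:,i],1); print(len(q),c,'at -90,-180,-260',np.round(np.polyval(c,[-90,-180,-260]),2))
E
```

```text
w outer,inner 71.64461267156378 48.443950016978654
68 [-1.29015813e-01  4.86216940e+02] at -90,-180,-260 [497.83 509.44 519.76]
67 [-1.28714516e-01  4.86343591e+02] at -90,-180,-260 [497.93 509.51 519.81]
```

Call:
arm_command --rows '[0,0,0,0.1,0.005,0,-1,0,0,0,0.3,0.02,0,-1,0,0,0,0.5,0.03,0,-1,0,0,0,0.72,0.04,0,-1,0,0,0,0.94,0.053,0,-1]'

```text
t: 15.5
ee_pos: [503.2, -165.5, 249.2]
orientation: [-2.074, -2.359, -0.0]
ft_force: [-0.1, -1.0, -1.3]
width: 12.1
grasp_force: 30.0
```

Call:
arm_command --rows '[0,0,0,0.22,0.012,0,-1,0,0,0,0.44,0.024,0,-1,0,0,0,0.66,0.036,0,-1,0,0,0,0.84,0.048,0,-1,0,0,0,0.94,0.053,0,-1]'

```text
t: 16.0
ee_pos: [497.9, -90.5, 249.3]
orientation: [-2.073, -2.361, -0.0]
ft_force: [-0.4, -0.1, -1.1]
width: 11.6
grasp_force: 30.0
```

Call:
arm_command --rows '[0,0,0,0,0,0.1,-1,0,0,0,0,0,0.3,-1,0,0,0,0,0,0.5,-1,0,0,0,0,0,0.7,-1,0,0,0,0,0,0.9,-1]'

```text
t: 16.5
ee_pos: [498.1, -92.8, 176.1]
orientation: [2.075, 2.358, -0.0]
ft_force: [-0.5, -1.0, -1.5]
width: 11.7
grasp_force: 30.0
```

Call:
arm_command --rows '[0,0,0,0,0,0.2,-1,0,0,0,0,0,0.4,-1,0,0,0,0,0,0.6,-1,0,0,0,0,0,0.75,-1,0,0,0,0,0,0.8,-1]'

```text
t: 17.0
ee_pos: [497.5, -92.5, 111.7]
orientation: [-2.074, -2.357, 0.002]
ft_force: [0.3, -0.4, -1.3]
width: 11.9
grasp_force: 30.0
```

Call:
arm_command --rows '[0,0,0,0,0,0,-1,0,0,0,0,0,0,-1,0,0,0,0,0,0,-1,0,0,0,0,0,0,-1]'

```text
t: 17.4
ee_pos: [498.6, -92.4, 113.8]
orientation: [2.074, 2.358, 0.001]
ft_force: [-0.3, 0.2, -2.0]
width: 12.0
grasp_force: 30.0
```

```bash
cat > s.py <<'E'
from h import *
import sys
p,d=snap('scene'); P=cloud('scene',d); o=ctrl.get_obs(); e=o['ee_pos']; xd=np.array([.1278,-.9918]);yd=np.array([-xd[1],xd[0]])
L=np.array([518.6,-250.5])
q=P[...,:2]-L; a=q@xd;b=q@yd
m=(a<-23)&(a>-120)&(abs(b)<14)&(P[...,2]>e[2]-20)&(P[...,2]<e[2]+2)&(p.min(-1)>120)
if m.sum()>20: print('slide',m.sum(),[np.round(np.percentile(x[m],[2,50,98]),1).tolist() for x in(a,b,P[...,2])],np.polyfit(a[m],P[m][:,2],1))
t=L+float(sys.argv[1])*xd; to(t[0],t[1],float(sys.argv[2]),97.34)
print('track xy of tcp',(e[:2]-L)@xd,(e[:2]-L)@yd,o['width'],o['moment'])
E
python3 s.py -160 76
```

```text
slide 232 [[-106.9, -72.5, -45.0], [-11.4, 1.0, 10.2], [100.9, 103.7, 106.8]] [-1.34323016e-03  1.03611834e+02]
turn [ 0.0003  0.0001 -0.    ] shift [ 0.008 -0.005  0.472] t 17.45 ee [498.6 -92.4 113.7] ft [ 0.1 -0.3 -2.2] toolx 97.34
track xy of tcp -159.367863292492 0.33582039126521934 11.884751711127585 [0.03734234 0.04991604 0.00671257]
```

Call:
arm_command --rows '[0,0,0,0,-0.005,0.1,-1,0,0,0,0,-0.005,0.22,-1,0,0,0,0,-0.005,0.32,-1,0,0,0,0,-0.005,0.4,-1,0,0,0,0,-0.005,0.4,-1]'

```text
t: 17.95
ee_pos: [497.6, -92.3, 80.0]
orientation: [-2.074, -2.358, 0.001]
ft_force: [1.4, 0.3, -2.8]
width: 11.8
grasp_force: 30.0
```

Call:
arm_command --rows '[0,0,0,0,0,0,-1,0,0,0,0,0,0.02,-1,0,0,0,0,0,0.04,-1,0,0,0,0,0,0.04,-1,0,0,0,0,0,0.04,-1]'

```text
t: 18.45
ee_pos: [497.9, -92.4, 78.1]
orientation: [2.075, 2.359, 0.0]
ft_force: [1.2, 0.4, -1.6]
width: 11.5
grasp_force: 30.0
```

```bash
python3 s.py -160 76
```

```text
slide 221 [[-107.5, -72.6, -45.0], [-11.7, 0.1, 9.7], [64.1, 67.9, 71.2]] [3.91682130e-04 6.78514696e+01]
turn [ 0.0001  0.     -0.    ] shift [0.007 0.004 0.026] t 18.5 ee [497.9 -92.4  78.1] ft [ 1.3  0.6 -0.9] toolx 97.33
track xy of tcp -159.43748640372883 -0.2921395781144369 12.101273675516675 [ 0.07529492 -0.09863156  0.01392218]
```

Call:
arm_command --rows '[0,0,0,0,0,0.01,-1,0,0,0,0,0,0.015,-1,0,0,0,0,0,0.02,-1,0,0,0,0,0,0.02,-1,0,0,0,0,0,0.02,-1]'

```text
t: 19.0
ee_pos: [497.9, -92.4, 76.4]
orientation: [2.075, 2.359, 0.0]
ft_force: [1.4, 0.5, -1.6]
width: 12.2
grasp_force: 30.0
```

```bash
python3 s.py -160 76
```

```text
slide 219 [[-106.4, -72.6, -45.1], [-12.1, 0.5, 9.7], [63.7, 66.3, 69.8]] [1.21419070e-02 6.72523446e+01]
turn [ 0.0001  0.     -0.    ] shift [0.007 0.004 0.005] t 19.05 ee [497.9 -92.4  76.4] ft [-0.  -0.6 -1.4] toolx 97.34
track xy of tcp -159.4611345641088 -0.3163918071112235 11.868665992800796 [ 0.02077394 -0.15239707  0.09560984]
```

Call:
arm_command --rows '[0,0,0,0,0.002,0.005,-1,0,0,0,0,0.004,0.01,-1,0,0,0,0,0.004,0.01,-1,0,0,0,0,0.004,0.01,-1]'

```text
t: 19.45
ee_pos: [498.0, -92.4, 76.0]
orientation: [-2.075, -2.359, 0.0]
ft_force: [-2.6, -0.3, 5.8]
width: 11.9
grasp_force: 30.0
```

```bash
python3 s.py -150 76
```

```text
slide 216 [[-107.7, -73.0, -45.6], [-12.1, 0.9, 9.4], [62.6, 65.9, 68.7]] [2.40263283e-03 6.60614911e+01]
turn [-0.0001 -0.     -0.    ] shift [-0.118  0.003  0.   ] t 19.5 ee [498.  -92.4  76. ] ft [-1.5 -0.9  6.3] toolx 97.33
track xy of tcp -159.4720932598622 -0.27126479087793953 11.882930298888969 [-0.06472399  0.30923603 -0.0082221 ]
```

Call:
arm_command --rows '[0,0,0,-0.03,0,-0.004,-1,0,0,0,-0.1,0,-0.004,-1,0,0,0,-0.18,0,-0.004,-1,0,0,0,-0.25,0,-0.004,-1,0,0,0,-0.3,0,-0.004,-1]'

```text
t: 20.0
ee_pos: [501.4, -116.7, 76.1]
orientation: [2.076, 2.358, 0.0]
ft_force: [-1.5, 3.9, 5.7]
width: 12.2
grasp_force: 30.0
```

```bash
python3 s.py -81.5 76
```

```text
slide 209 [[-83.6, -52.8, -27.1], [-11.8, 0.4, 10.2], [62.6, 66.0, 68.8]] [-1.80184400e-03  6.59050591e+01]
turn [ 0.0001  0.0001 -0.0002] shift [-0.662  0.     0.   ] t 20.05 ee [ 501.4 -117.2   76. ] ft [-0.5 -0.6  4.8] toolx 97.3
track xy of tcp -134.4490009219755 0.02517846952256164 12.064327155518297 [-0.09762509  0.12025213  0.00876846]
```

Call:
arm_command --rows '[0,0,0,-0.06,0,0,-1,0,0,0,-0.16,0,0,-1,0,0,0,-0.28,0,0,-1,0,0,0,-0.4,0,0,-1,0,0,0,-0.5,0,0,-1]'

```text
t: 20.55
ee_pos: [506.3, -156.1, 76.0]
orientation: [-2.075, -2.358, -0.0]
ft_force: [-1.0, 4.1, 5.4]
width: 11.7
grasp_force: 30.0
```

Call:
arm_command --rows '[0,0,0,-0.02,0,0,-1,0,0,0,-0.04,0,0,-1,0,0,0,-0.06,0,0,-1,0,0,0,-0.07,0,0,-1,0,0,0,-0.08,0,0,-1]'

```text
t: 21.05
ee_pos: [507.1, -161.9, 76.0]
orientation: [-2.075, -2.358, -0.0]
ft_force: [-0.3, 4.2, 6.2]
width: 11.5
grasp_force: 30.0
```

```bash
python3 s.py -81.5 76
```

```text
slide 46 [[-39.1, -32.5, -26.4], [-8.7, 1.9, 10.2], [61.9, 66.3, 68.2]] [1.55212267e-02 6.63864416e+01]
turn [-0.     -0.0001 -0.0001] shift [-0.097  0.001  0.001] t 21.1 ee [ 507.1 -162.    76. ] ft [-1.   4.5  5.1] toolx 97.32
track xy of tcp -89.25935098360895 -0.09375495952446933 11.43631626001237 [ 0.5233764   0.0851613  -0.00749752]
```

Friction is about 4 N. I creep to the stop, watching the force.

Call:
arm_command --rows '[0,0,0,-0.015,0,0,-1,0,0,0,-0.03,0,0,-1,0,0,0,-0.045,0,0,-1,0,0,0,-0.06,0,0,-1,0,0,0,-0.07,0,0,-1]'

```text
t: 21.6
ee_pos: [507.8, -167.4, 76.0]
orientation: [-2.075, -2.359, -0.0]
ft_force: [0.0, 3.6, 6.3]
width: 11.5
grasp_force: 30.0
```

Call:
arm_command --rows '[0,0,0,-0.01,0,0,-1,0,0,0,-0.02,0,0,-1,0,0,0,-0.03,0,0,-1]'

```text
t: 21.9
ee_pos: [508.1, -169.7, 76.0]
orientation: [-2.075, -2.358, -0.0]
ft_force: [0.0, 9.2, 7.3]
width: 11.9
grasp_force: 30.0
```

Call:
arm_command --rows '[0,0,0,-0.006,0,0,-1,0,0,0,-0.012,0,0,-1,0,0,0,-0.012,0,0,-1]'

```text
t: 22.2
ee_pos: [508.1, -169.7, 76.0]
orientation: [-2.074, -2.357, -0.001]
ft_force: [0.0, 11.1, 7.5]
width: 11.7
grasp_force: 30.0
```

```bash
python3 s.py -81.5 76
```

```text
slide 21 [[-31.7, -28.6, -26.1], [-9.2, 3.0, 9.3], [62.4, 65.9, 68.2]] [ 0.52236634 80.79949776]
turn [-0.0001 -0.0006 -0.0002] shift [0.001 0.001 0.   ] t 22.25 ee [ 508.1 -169.7   76. ] ft [0.6 9.9 7.7] toolx 97.31
track xy of tcp -81.45711838382799 -0.10237990188750068 12.113918551469721 [ 1.49474618 -0.11086442  0.06114381]
```

The carrier stopped moving and the force is rising, so the nose is against the stop. I release, then rise straight up.

Call:
arm_command --rows '[0,0,0,0,0,0,-0.4,0,0,0,0,0,0,-0.2,0,0,0,0,0,0,0,0,0,0,0,0,0,0,0,0,0,0,0,0,0]'

```text
t: 22.75
ee_pos: [508.2, -171.2, 75.8]
orientation: [-2.075, -2.359, 0.0]
ft_force: [-0.1, 0.2, -0.5]
width: 43.5
grasp_force: 0.0
```

Call:
arm_command --rows '[0,0,0,0,0,-0.05,0,0,0,0,0,0,-0.2,0,0,0,0,0,0,-0.5,0,0,0,0,0,0,-0.8,0,0,0,0,0,0,-1,0]'

```text
t: 23.25
ee_pos: [509.0, -171.3, 158.4]
orientation: [2.073, 2.357, 0.001]
ft_force: [1.0, -0.2, 0.1]
width: 44.2
grasp_force: 0.0
```

Call:
arm_command --rows '[0,0,0,0.2,0,-0.3,0,0,0,0,0.4,0,-0.6,0,0,0,0,0.4,0,-0.9,0,0,0,0,0.4,0,-0.9,0,0,0,0,0.4,0,-0.9,0]'

```text
t: 23.75
ee_pos: [504.4, -139.4, 228.9]
orientation: [2.073, 2.358, 0.001]
ft_force: [0.9, 0.8, -0.4]
width: 43.8
grasp_force: 0.0
```

```bash
python3 - <<'E'
from h import *
p,d,P=wrist('w8'); s,ds=snap('scene'); print(ctrl.get_obs()['width'],ctrl.get_obs()['ft_force'],ctrl.get_obs()['ee_pos'])
a=cv2.resize(p[0:260,200:440],(400,433)); b=cv2.resize(s[180:310,150:270],(400,433)); cv2.imwrite('pics/w8.png',np.hstack([a,b])[...,::-1])
L=np.array([518.6,-250.5]);xd=np.array([.1278,-.9918]);yd=np.array([-xd[1],xd[0]]); q=P[...,:2]-L;A=q@xd;B=q@yd
m=(P[...,2]>78)&(P[...,2]<92)&(A>-120)&(A<-50)&(abs(B)<15); print('fin',m.sum(),np.percentile(A[m],[2,98]),np.percentile(B[m],[2,98]),np.median(P[m][:,2]))
E
```

```text
43.89959125223251 [-0.46672287  0.07109286 -0.46780491] [ 503.57788319 -139.3026189   227.31209773]
fin 438 [-99.98435165 -64.5273856 ] [-7.39142149  4.38714725] 84.76336810843807
```

View pics/w8.png

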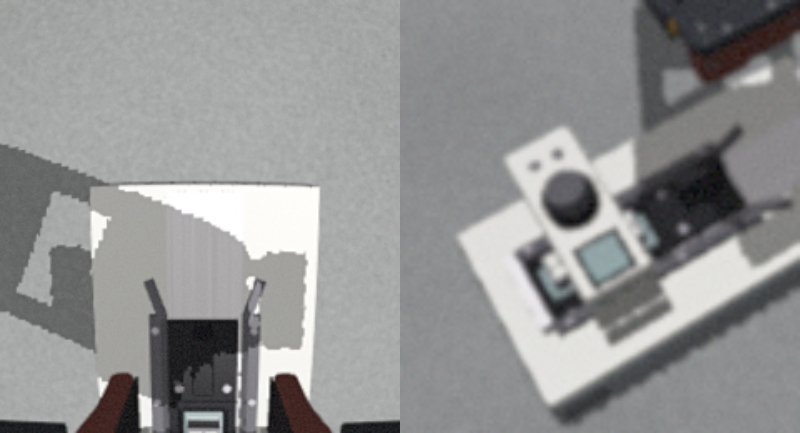

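The carrier lies between the rails with its nose at the stop bar, the slide shows on both sides of the head, and the gripper is clear.

```bash
python3 -c "
from workcell import ctrl
print(ctrl.close_job())"
```

```text
the job is handed in; nothing more can be done
None
```

The slide is seated level in the middle-sized carrier, and the loaded carrier is on the reader's bed between the rails with its nose against the end stop; the gripper is clear, the bottle, jar and rack were not touched, and the job was handed in at about 24 s.

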